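# Turn the row of gel polishes round for the person opposite

## Robot

A 6-joint arm with a two-finger parallel gripper is mounted at the origin on the work surface. World frame = base frame: x ahead of the robot, y to its left, z up, the work surface at z = 0. Lengths are in mm, angles in rad, forces in N, time in s.
With the tool pointing down it reaches from about 325 to 900 mm from the base axis. Payload 6.1 kg.
Tool frame: the origin (TCP) lies on the centre line of the jaws, within the pads' length; the fingertips stand 19 mm ahead of it and the grasp point (between the pads) is the TCP; z points along the fingers, y is the line along which they close (so a half turn about z gives the same grasp; the last joint's range is limited). The gripper opens to 87 mm and grips with 3 to 60 N. Pads are 19 mm wide; open, the fingers measure 117 mm over their backs; the gripper's body (75 mm by 190 mm) begins 51 mm behind the grasp point.
Start: joints at [-1.426, 0.22, 1.526, -0, 1.395, -0.126], TCP at [167.182, -602.218, 241.538] pointing down, gripper open.
Joint ranges: [-2.98, 2.98], [-0.91, 2.08], [0.09, 2.57], [-1.24, 4.39], [0.2, 2.65], [-2.68, 2.68]. Speed limits (rad/s): [2.57, 2.57, 3.01, 3.14, 3.14, 3.14].

## Interface

Orientations are given as a unit quaternion [w, x, y, z].
In Python, from plant import arm gives the robot as it stands.
- The arm moves only by the shell command python3 -m pendant 'ROWS'. ROWS is JSON, one flat list of numbers, 7 for each row, row after row: the opening in per cent of the stroke, from 0 (shut) to 100 (fully open), then the shift along the tool's x, y, z in m, then the turn, a rotation vector about the tool's x, y, z in rad. In form: [claw, tx, ty, tz, wx, wy, wz, claw, tx, ty, tz, wx, wy, wz, ...]. A call has 1 to 12 rows; each row shifts and turns the commanded pose from where the row before left it, along the tool's axes as they then stand; what a row does not reach is not made up. A row lasts 1/12 s, in which the tool goes at most 41.7 mm and 7.16 degrees, less where a joint would pass 70% of its speed; a pose out of reach is approached as far as the arm can. A call is refused whole if a number of a shift passes 0.0417 or a number of a turn 0.125, either way. A call with a gripper value outside its range is refused whole. The fingers move at their own pace and stop on an object; the grip force is fixed at half the most. Time passes only in rows, so rows that do not move let the fingers close. It gives the time, the measured TCP pose, the force, the opening and the grip force at its end, in the units of the state.
- arm.get_obs(): the state, without advancing time (a new reading comes with each control period).
- arm.get_image(name): name is "side" or "top" or "wrist"; returns a dict with "pixels" (400x640x3 uint8, red, green, blue), "fx", "fy", "cx", "cy" (pixels), "position" and "rotation" of the camera in the world. Camera axes: x right, y up, looking along -z (the intrinsics and any distortion apply to the point x, -y, -z); pixel columns grow to the right and rows downward; lengths in mm; the calibration is good to about 2 mm. A picture is of the moment at which its call begins. There is no depth.
- arm.job_done(): hands the job in; it is judged then, once.
The state is a dict: "clock": time; "q": joint angles; "qd": joint speeds; "joint_efforts": joint torques, N m; "tool_pos": TCP position; "tcp_rot": TCP orientation; "contact_force": force on the tool from outside, world axes, zero at the start; "wrist_torque": the same for the moment, N m; "grip_width": opening from 0.0 (shut) to 1.0 (fully open); "grip_force": force on a finger pad.
Only numpy, scipy, OpenCV 4.12 (cv2) and the standard library are available. Lean on these libraries where they do the work, as an engineer would, in place of code of your own. Each camera call takes 0.05 s, during which the arm holds its last target. There are 200 camera calls.

## Task

The four black gel-polish bottles stand in order of use in the aluminium dishes on the wooden board; move them to the white organiser, one upright in each well, in reverse order so that the row reads right for me sitting opposite: what stands furthest left on the board, seen from the robot, goes into the well furthest right, and so on along the row. Set each bottle down gently rather than dropping it, tip none over, and leave the tall remover bottle standing where it is.

Things in the scene. Friction and masses are not known exactly. Their poses are not given: they have to be found in the camera images.
- slim_mid (a point): Slim tall gel-polish bottle, 90 mm tall: round body 26 mm across up to 40 mm, then a shoulder; from 46 mm up a long round cap tapering from 16 to 13 mm across. Loose, all black, thin bright collar, 40 to 115 g. This point: on its axis, half-way up; z up. Take it by the cap (about 68 mm above its underside).
- square_mid (a point): Square gel-polish bottle, 64 mm tall: body 28 x 28 mm, 30 mm tall; on it a square cap 16 x 16 mm, 34 mm tall, sides parallel to the body's (x and y normal to the sides). Loose, all black, thin bright collar, 40 to 115 g. This point: on its axis, half-way up; z up. Take it by the cap (about 50 mm above its underside) across two flats; it may be turned up to 0.5 rad in its dish.
- jar_mid (a point): Squat gel jar, 46 mm tall, a plain round cylinder 36 mm across all the way up (the lid is the upper 20 mm). Loose, all black, thin bright collar, 40 to 115 g. This point: on its axis, half-way up; z up. Take it about 34 mm above its underside.
- flat_mid (a point): Flat oblong gel-polish bottle, 70 mm tall: body 36 mm (its x) by 18 mm (its y), 36 mm tall; on it a round cap 18 mm across, 34 mm tall. Loose, all black, thin bright collar, 40 to 115 g. This point: on its axis, half-way up; z up. Take it by the cap (about 56 mm above its underside). It may stand turned any way.
- organiser: White organiser, fixed: slab 66 (x) by 234 (y) by 14 mm high with a row of four square wells 46 mm wide, 7 mm deep (floors 7 mm above its underside), all empty at the start. Origin: centre of its underside, on the table. Well centres at y = +84, +28, -28, -84 mm, x = 0. +y is the left end as seen from the robot (turned at most 0.4 rad).
- remover: Bystander: tall clear round bottle of nail-polish remover, 46 mm across, 150 mm tall, red cap, standing loose between the two racks; leave it where it is. Origin: centre of its underside.
- dish_slim: Square aluminium dish in which the slim bottle starts: 52 x 52 x 8 mm, 3 mm walls and floor. One of four alike, fixed in a row along y, 56 mm apart, on a wooden board 66 x 234 x 12 mm; their order and the board's side vary. Origin: centre of its underside, 12 mm above the table; the bottle stands 3 mm higher, about central. +y is left as seen from the robot (yaw under 0.4 rad).
- dish_square: Square aluminium dish in which the square bottle starts: 52 x 52 x 8 mm, 3 mm walls and floor. One of four alike, fixed in a row along y, 56 mm apart, on a wooden board 66 x 234 x 12 mm; their order and the board's side vary. Origin: centre of its underside, 12 mm above the table; the bottle stands 3 mm higher, about central. +y is left as seen from the robot (yaw under 0.4 rad).
- dish_jar: Square aluminium dish in which the squat jar starts: 52 x 52 x 8 mm, 3 mm walls and floor. One of four alike, fixed in a row along y, 56 mm apart, on a wooden board 66 x 234 x 12 mm; their order and the board's side vary. Origin: centre of its underside, 12 mm above the table; the bottle stands 3 mm higher, about central. +y is left as seen from the robot (yaw under 0.4 rad).
- dish_flat: Square aluminium dish in which the flat oblong bottle starts: 52 x 52 x 8 mm, 3 mm walls and floor. One of four alike, fixed in a row along y, 56 mm apart, on a wooden board 66 x 234 x 12 mm; their order and the board's side vary. Origin: centre of its underside, 12 mm above the table; the bottle stands 3 mm higher, about central. +y is left as seen from the robot (yaw under 0.4 rad).
Not all that is in view belongs to the job. What is shaped like the part that bears slim_mid but purple is not meant.

How it is judged (in metres and radians):
At the end, for the whole second after the job is handed in: Each bottle upright (0.12 rad) on the floor of its well (height within 4 mm, within 15 mm of the well centre along each side), in the reverse of the left-to-right order of the dishes they came from; all at rest; the remover bottle within 30 mm of its start (x of slim_mid in the frame of organiser between -0.015 and 0.015 m and z of slim_mid in the frame of organiser between 0.048 and 0.056 m and angle between each of slim_mid, square_mid, jar_mid, flat_mid's own z axis and vertical below 0.12 rad and linear speed of each of slim, square, jar, flat below 0.02 m/s and angular speed of each of slim, square, jar, flat below 0.3 rad/s and ((y of each of dish_square, dish_jar, dish_flat in the frame of dish_slim below 0 m and y of slim_mid in the frame of organiser between -0.099 and -0.069 m) or (y of dish_square in the frame of dish_slim above 0 m and y of each of dish_jar, dish_flat in the frame of dish_slim below 0 m and y of slim_mid in the frame of organiser between -0.043 and -0.013 m) or (y of each of dish_square, dish_flat in the frame of dish_slim below 0 m and y of dish_jar in the frame of dish_slim above 0 m and y of slim_mid in the frame of organiser between -0.043 and -0.013 m) or (y of each of dish_square, dish_jar in the frame of dish_slim above 0 m and y of dish_flat in the frame of dish_slim below 0 m and y of slim_mid in the frame of organiser between 0.013 and 0.043 m) or (y of each of dish_square, dish_jar in the frame of dish_slim below 0 m and y of dish_flat in the frame of dish_slim above 0 m and y of slim_mid in the frame of organiser between -0.043 and -0.013 m) or (y of each of dish_square, dish_flat in the frame of dish_slim above 0 m and y of dish_jar in the frame of dish_slim below 0 m and y of slim_mid in the frame of organiser between 0.013 and 0.043 m) or (y of dish_square in the frame of dish_slim below 0 m and y of each of dish_jar, dish_flat in the frame of dish_slim above 0 m and y of slim_mid in the frame of organiser between 0.013 and 0.043 m) or (y of each of dish_square, dish_jar, dish_flat in the frame of dish_slim above 0 m and y of slim_mid in the frame of organiser between 0.069 and 0.099 m)) and x of square_mid in the frame of organiser between -0.015 and 0.015 m and z of square_mid in the frame of organiser between 0.035 and 0.043 m and ((y of each of dish_slim, dish_jar, dish_flat in the frame of dish_square below 0 m and y of square_mid in the frame of organiser between -0.099 and -0.069 m) or (y of dish_slim in the frame of dish_square above 0 m and y of each of dish_jar, dish_flat in the frame of dish_square below 0 m and y of square_mid in the frame of organiser between -0.043 and -0.013 m) or (y of each of dish_slim, dish_flat in the frame of dish_square below 0 m and y of dish_jar in the frame of dish_square above 0 m and y of square_mid in the frame of organiser between -0.043 and -0.013 m) or (y of each of dish_slim, dish_jar in the frame of dish_square above 0 m and y of dish_flat in the frame of dish_square below 0 m and y of square_mid in the frame of organiser between 0.013 and 0.043 m) or (y of each of dish_slim, dish_jar in the frame of dish_square below 0 m and y of dish_flat in the frame of dish_square above 0 m and y of square_mid in the frame of organiser between -0.043 and -0.013 m) or (y of each of dish_slim, dish_flat in the frame of dish_square above 0 m and y of dish_jar in the frame of dish_square below 0 m and y of square_mid in the frame of organiser between 0.013 and 0.043 m) or (y of dish_slim in the frame of dish_square below 0 m and y of each of dish_jar, dish_flat in the frame of dish_square above 0 m and y of square_mid in the frame of organiser between 0.013 and 0.043 m) or (y of each of dish_slim, dish_jar, dish_flat in the frame of dish_square above 0 m and y of square_mid in the frame of organiser between 0.069 and 0.099 m)) and x of jar_mid in the frame of organiser between -0.015 and 0.015 m and z of jar_mid in the frame of organiser between 0.026 and 0.034 m and ((y of each of dish_slim, dish_square, dish_flat in the frame of dish_jar below 0 m and y of jar_mid in the frame of organiser between -0.099 and -0.069 m) or (y of dish_slim in the frame of dish_jar above 0 m and y of each of dish_square, dish_flat in the frame of dish_jar below 0 m and y of jar_mid in the frame of organiser between -0.043 and -0.013 m) or (y of each of dish_slim, dish_flat in the frame of dish_jar below 0 m and y of dish_square in the frame of dish_jar above 0 m and y of jar_mid in the frame of organiser between -0.043 and -0.013 m) or (y of each of dish_slim, dish_square in the frame of dish_jar above 0 m and y of dish_flat in the frame of dish_jar below 0 m and y of jar_mid in the frame of organiser between 0.013 and 0.043 m) or (y of each of dish_slim, dish_square in the frame of dish_jar below 0 m and y of dish_flat in the frame of dish_jar above 0 m and y of jar_mid in the frame of organiser between -0.043 and -0.013 m) or (y of each of dish_slim, dish_flat in the frame of dish_jar above 0 m and y of dish_square in the frame of dish_jar below 0 m and y of jar_mid in the frame of organiser between 0.013 and 0.043 m) or (y of dish_slim in the frame of dish_jar below 0 m and y of each of dish_square, dish_flat in the frame of dish_jar above 0 m and y of jar_mid in the frame of organiser between 0.013 and 0.043 m) or (y of each of dish_slim, dish_square, dish_flat in the frame of dish_jar above 0 m and y of jar_mid in the frame of organiser between 0.069 and 0.099 m)) and x of flat_mid in the frame of organiser between -0.015 and 0.015 m and z of flat_mid in the frame of organiser between 0.038 and 0.046 m and ((y of each of dish_slim, dish_square, dish_jar in the frame of dish_flat below 0 m and y of flat_mid in the frame of organiser between -0.099 and -0.069 m) or (y of dish_slim in the frame of dish_flat above 0 m and y of each of dish_square, dish_jar in the frame of dish_flat below 0 m and y of flat_mid in the frame of organiser between -0.043 and -0.013 m) or (y of each of dish_slim, dish_jar in the frame of dish_flat below 0 m and y of dish_square in the frame of dish_flat above 0 m and y of flat_mid in the frame of organiser between -0.043 and -0.013 m) or (y of each of dish_slim, dish_square in the frame of dish_flat above 0 m and y of dish_jar in the frame of dish_flat below 0 m and y of flat_mid in the frame of organiser between 0.013 and 0.043 m) or (y of each of dish_slim, dish_square in the frame of dish_flat below 0 m and y of dish_jar in the frame of dish_flat above 0 m and y of flat_mid in the frame of organiser between -0.043 and -0.013 m) or (y of each of dish_slim, dish_jar in the frame of dish_flat above 0 m and y of dish_square in the frame of dish_flat below 0 m and y of flat_mid in the frame of organiser between 0.013 and 0.043 m) or (y of dish_slim in the frame of dish_flat below 0 m and y of each of dish_square, dish_jar in the frame of dish_flat above 0 m and y of flat_mid in the frame of organiser between 0.013 and 0.043 m) or (y of each of dish_slim, dish_square, dish_jar in the frame of dish_flat above 0 m and y of flat_mid in the frame of organiser between 0.069 and 0.099 m)) and distance of remover from where it was at the start of the episode below 0.03 m); the robot touches nothing.
It fails at once if a bottle is tipped over (angle between any of slim_mid, square_mid, jar_mid, flat_mid's own z axis and vertical above 0.8 rad).
It fails at once if a bottle is let fall (more than about 25 mm) or thrown ((linear speed of slim above 0.7 m/s and contact force between the fingers and slim below 0.05 N) or (linear speed of square above 0.7 m/s and contact force between the fingers and square below 0.05 N) or (linear speed of jar above 0.7 m/s and contact force between the fingers and jar below 0.05 N) or (linear speed of flat above 0.7 m/s and contact force between the fingers and flat below 0.05 N)).
It fails at once if the remover bottle is knocked over or shifted by more than 30 mm (angle between remover's own z axis and vertical above 0.5 rad or distance of remover from where it was at the start of the episode above 0.03 m).
It also fails if it takes over 120 s, if anything falls off the work surface, if the arm or the gripper's body presses on something with over 40 N, if the wrist force passes 120 N, or if a joint passes its speed limit or range.

## Working session

There is one attempt and no reset: what is moved stays moved. The work goes in short steps, Python scripts to look and compute and a shell command to move; the robot and the scene stay as the last step left them, time stands still between calls to the robot, and variables do not carry over. Pictures are saved under pics/ and viewed, at most 14 in all, crops included, and the job is handed in when it is done.

```bash
ls; mkdir -p pics
python3 - <<'E'
from plant import arm
import cv2,json
o=arm.get_obs();print({k:o[k] for k in('clock','tool_pos','tcp_rot','grip_width')})
for n in('top','side'):
    im=arm.get_image(n);cv2.imwrite(f'pics/{n}0.png',im['pixels'][...,::-1])
    print(n,{k:(v if not hasattr(v,'tolist') else v.tolist()) for k,v in im.items() if k!='pixels'})
E
```

```text
pics
{'clock': 0.0, 'tool_pos': array([ 167.11862861, -601.63483646,  240.42842014]), 'tcp_rot': array([-9.81718177e-04,  9.90845379e-01,  1.34998044e-01, -6.31540667e-06]), 'grip_width': 0.9973987058125792}
top {'fx': 471.430448265904, 'fy': 471.430448265904, 'cx': 313.5201172120161, 'cy': 196.6372785693285, 'position': [353.19821979646497, -20.263048206395716, 977.7102614650119], 'rotation': [-0.7019484123521312, -0.07597457942839005, 0.053379576445526725, 0.7061493542413657]}
side {'fx': 457.6964001292136, 'fy': 457.6964001292136, 'cx': 314.52864183366415, 'cy': 208.05309927378076, 'position': [-109.95058353355222, 623.460800819467, 701.5799171309108], 'rotation': [-0.33708375652560846, -0.19086724980249029, 0.4273933524582131, 0.8168715665965782]}
```

View pics/top0.png

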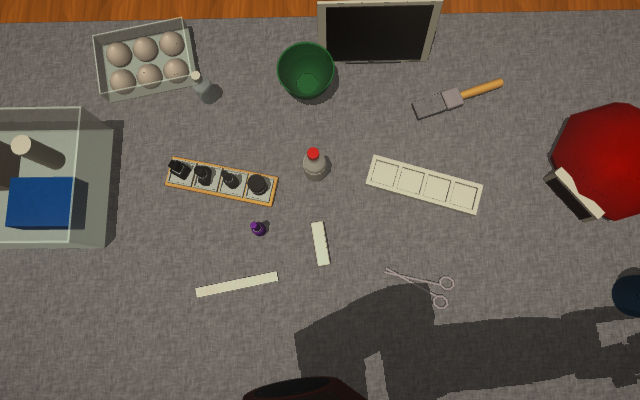

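View pics/side0.png

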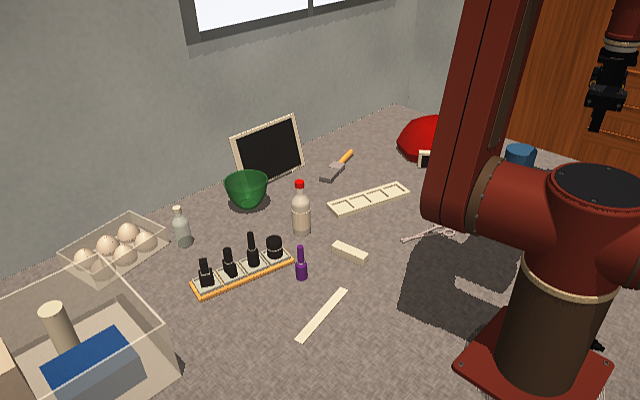

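Top view: the board's dishes lie at about (179,169), (204,176), (230,180) and (258,184), the organiser at (425,184) and the remover at (315,162). The candidates for slim are the black bottle at (230,180) and the purple one at (258,228). Purple is the decoy, so I choose black. The side view also shows slim third (252,250) and the jar fourth (274,246). The first two need a closer look.

```bash
cat > h.py <<'E'
from plant import arm
import cv2,numpy as np
from scipy.spatial.transform import Rotation as R
rot=lambda q:R.from_quat(np.roll(q,-1))
def cast(im,uv,z):
    uv=np.atleast_2d(uv).astype(float);Rm=rot(im['rotation']).as_matrix()
    d=np.c_[(uv[:,0]-im['cx'])/im['fx'],-(uv[:,1]-im['cy'])/im['fy'],-np.ones(len(uv))]@Rm.T
    p=np.array(im['position']);return p+d*((z-p[2])/d[:,2])[:,None]
def proj(im,P):
    c=(np.atleast_2d(P)-np.array(im['position']))@rot(im['rotation']).as_matrix()
    return np.c_[im['cx']+im['fx']*c[:,0]/-c[:,2],im['cy']-im['fy']*c[:,1]/-c[:,2]]
def rect(im,mask,z):
    cs,_=cv2.findContours(mask.astype(np.uint8),cv2.RETR_EXTERNAL,cv2.CHAIN_APPROX_NONE)
    c=max(cs,key=cv2.contourArea)[:,0]
    return cv2.minAreaRect(cast(im,c,z)[:,:2].astype(np.float32))
E
python3 - <<'E'
from h import *
im=arm.get_image('top');p=im['pixels'];hsv=cv2.cvtColor(p,cv2.COLOR_RGB2HSV)
def win(m,x0,x1,y0,y1):
    w=np.zeros(m.shape,bool);w[y0:y1,x0:x1]=m[y0:y1,x0:x1];return w
wh=win((p.min(2)>140),350,495,145,225);print('org',rect(im,wh,14))
og=(hsv[...,0]<22)&(hsv[...,1]>110)&(hsv[...,2]>90);og=win(og,155,285,150,212)
og=cv2.morphologyEx(og.astype(np.uint8),cv2.MORPH_CLOSE,np.ones((25,25)));print('board',rect(im,og,12))
rd=win((hsv[...,0]<8)&(hsv[...,1]>150)&(p[...,0]>120),290,340,140,190);v,u=np.nonzero(rd);print('remover cap',cast(im,[u.mean(),v.mean()],145))
a=cv2.resize(p[145:215,155:290],None,fx=5.9,fy=5.9)
s=arm.get_image('side')['pixels'];b=cv2.resize(s[220:305,180:325],None,fx=5.5,fy=5.5)
cv2.imwrite('pics/a.png',a[...,::-1]);cv2.imwrite('pics/b.png',b[...,::-1])
E
```

```text
org ((557.2489624023438, -218.14781188964844), (234.10594177246094, 65.73353576660156), 73.03546142578125)
board ((567.9198608398438, 206.28271484375), (233.12066650390625, 66.31196594238281), 77.90010833740234)
remover cap [[589.75481708   7.82260015 145.        ]]
```

View pics/a.png

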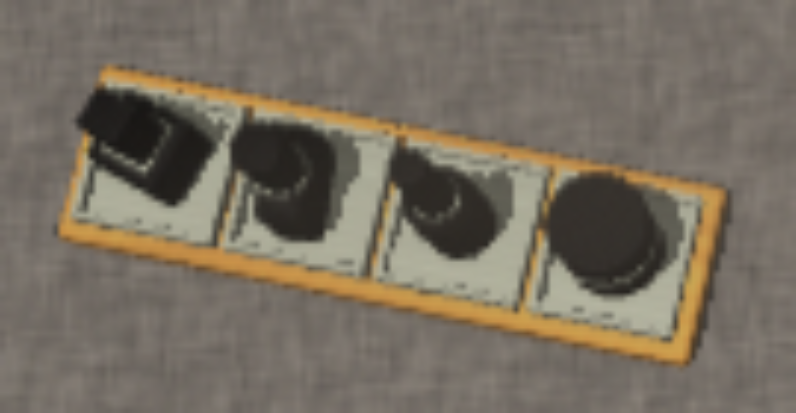

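View pics/b.png

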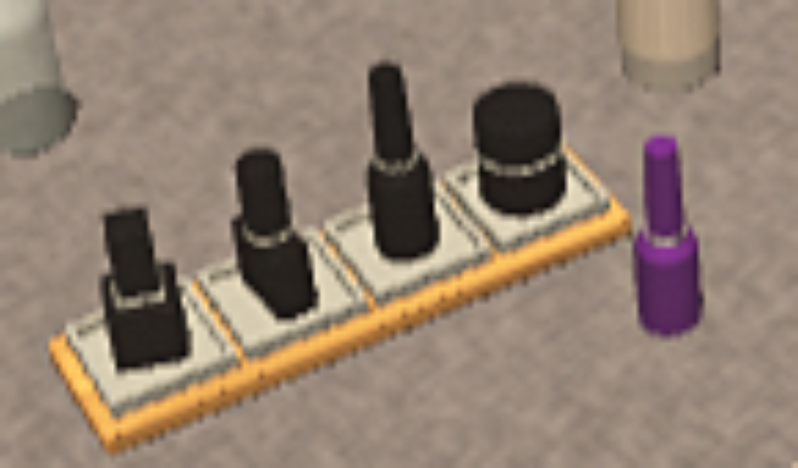

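From the robot, left to right, the row reads square, flat, slim, jar. So the wells, right to left, get square (-84), flat (-28), slim (+28) and jar (+84). The crop confirms that the black slim bottle, third in the row, is the right one; the purple one stands off the board. Next I turn the jaws across the row and move over it.

```bash
cat >> h.py <<'E'
B=np.array([567.9,206.3]);BY=np.radians(77.9);O=np.array([557.2,-218.1]);OY=np.radians(73.04)
well=lambda y:O+y*np.array([np.cos(OY),np.sin(OY)])
dish=lambda y:B+y*np.array([np.cos(BY),np.sin(BY)])
def go(x,y,z,yaw=None):
    """print current pose, the shift in tool axes (mm) and the turn about tool z to reach a target"""
    o=arm.get_obs();T=rot(o['tcp_rot']);m=T.as_matrix();a=np.arctan2(m[1,0],m[0,0])
    print('t',round(o['clock'],2),'pos',np.round(o['tool_pos'],1),'yaw',round(a,3),'z',np.round(m[:,2],3),'w',round(o['grip_width'],3),'gf',round(float(np.max(o['grip_force'])),1))
    print('shift',np.round(m.T@(np.array([x,y,z])-o['tool_pos']),1),'turn',None if yaw is None else round(-(yaw-a),3))
E
python3 -m pendant '[100,0,0,0,0,0,-0.121,100,0,0,0,0,0,-0.121,100,0,0,0,0,0,-0.121,100,0,0,0,0,0,-0.121,100,0,0,0,0,0,-0.121,100,0,0,0,0,0,-0.121,100,0,0,0,0,0,-0.121,100,0,0,0,0,0,-0.121,100,0,0,0,0,0,-0.121]'
python3 -c "
from h import *
go(B[0]-40,B[1],260,BY)"
```

```text
clock: 0.95
tool_pos: [167.1, -602.0, 241.2]
tcp_rot: [-0.0, 0.776, 0.631, 0.0]
contact_force: [-0.4, -0.1, -0.1]
grip_width: 1.002
grip_force: 0.0
t 0.95 pos [ 167.1 -602.   241.2] yaw 1.366 z [-0.     0.001 -1.   ] w 1.002 gf 0.0
shift [864.9 188.6 -18.3] turn 0.006
```

```bash
python3 -m pendant '[100,0.036,0.008,-0.001,0,0,0,100,0.036,0.008,-0.001,0,0,0,100,0.036,0.008,-0.001,0,0,0,100,0.036,0.008,-0.001,0,0,0,100,0.036,0.008,-0.001,0,0,0,100,0.036,0.008,-0.001,0,0,0,100,0.036,0.008,-0.001,0,0,0,100,0.036,0.008,-0.001,0,0,0,100,0.036,0.008,-0.001,0,0,0,100,0.036,0.008,-0.001,0,0,0,100,0.036,0.008,-0.001,0,0,0,100,0.036,0.008,-0.001,0,0,0]' | tail -6
python3 -m pendant '[100,0.036,0.008,-0.001,0,0,0,100,0.036,0.008,-0.001,0,0,0,100,0.036,0.008,-0.001,0,0,0,100,0.036,0.008,-0.001,0,0,0,100,0.036,0.008,-0.001,0,0,0,100,0.036,0.008,-0.001,0,0,0,100,0.036,0.008,-0.001,0,0,0,100,0.036,0.008,-0.001,0,0,0,100,0.036,0.008,-0.001,0,0,0,100,0.036,0.008,-0.001,0,0,0,100,0.036,0.008,-0.001,0,0,0,100,0.036,0.008,-0.001,0,0,0]' | tail -6
python3 -c "
from h import *
go(B[0]-40,B[1],260,BY)
im=arm.get_image('wrist');cv2.imwrite('pics/w1.png',im['pixels'][...,::-1]);print(im['position'],np.round(proj(im,[[*dish(y),80] for y in(84,28,-28,-84)])))
"
```

```text
clock: 1.95
tool_pos: [351.8, -198.2, 253.7]
tcp_rot: [0.0, 0.778, 0.629, 0.0]
contact_force: [0.6, -0.9, 0.9]
grip_width: 1.002
grip_force: 0.0
clock: 2.95
tool_pos: [536.2, 204.4, 265.4]
tcp_rot: [0.0, 0.778, 0.629, -0.0]
contact_force: [0.7, -0.4, 0.4]
grip_width: 0.999
grip_force: 0.0
t 2.95 pos [536.2 204.4 265.4] yaw 1.36 z [-0. -0. -1.] w 0.999 gf 0.0
shift [ 0.1 -8.5  5.4] turn 0.001
[551.04124188 272.3688189  408.33408992] [[348.  91.]
 [347. 146.]
 [346. 197.]
 [344. 243.]]
```

View pics/w1.png

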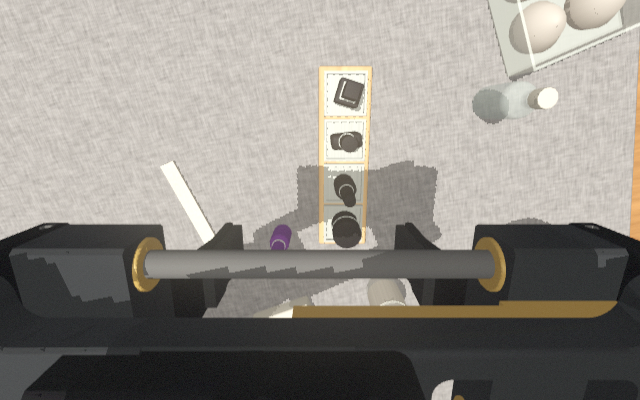

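Wrist view: the row runs down column ~346, with square (349,92), flat (346,142), slim (345,190) and jar (346,230). The purple decoy is at (281,237). I enlarge the row to read axes and angles.

```bash
python3 -c "
from h import *
im=arm.get_image('wrist');c=cv2.resize(im['pixels'][65:205,305:390],None,fx=4.2,fy=4.2,interpolation=cv2.INTER_CUBIC);cv2.imwrite('pics/w2.png',c[...,::-1])"
```

```text
(no output)
```

View pics/w2.png

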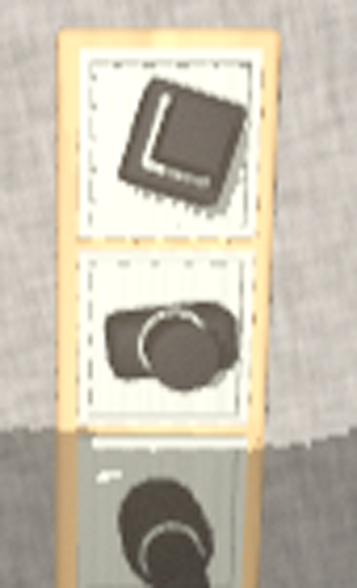

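```bash
python3 -c "
from h import *
im=arm.get_image('wrist')
f=lambda uv,z:cast(im,(np.array(uv)/4.2)+[305,65],z)[:,:2]
b=f([[155,80],[120,175],[195,210]],45);print(b.round(1))
e=b[1]-b[0];print('edge yaw',np.degrees(np.arctan2(e[1],e[0])),np.linalg.norm(e));e=b[2]-b[1];print(np.degrees(np.arctan2(e[1],e[0])),np.linalg.norm(e))
print('body centre',(b[0]+b[2])/2,'dish',dish(84))
print('cap',f([[205,137]],79),'flat cap',f([[182,355]],85),dish(28))
t=arm.get_image('top');g=lambda u,z:cast(t,np.array([u])/5.9+[155,145],z)[:,:2]
print('top: sq',g((103,115),79),'flat',g((262,155),85),'slim',g((407,165),105),dish(-28),'jar',g((600,228),61),dish(-84))
"
```

```text
[[583.7 301.6]
 [569.8 279.6]
 [588.2 266.3]]
edge yaw -122.19974042568444 26.04069638437262
-35.88489215451375 22.644216087795183
body centre [585.91723693 283.9669109 ] dish [585.50795928 288.43379189]
cap [[590.18837514 283.61058534]] flat cap [[574.62058006 233.23663566]] [573.76931976 233.67793063]
top: sq [[587.24399368 288.20737045]] flat [[571.36783397 231.99968596]] slim [[562.63432838 178.77950691]] [562.03068024 178.92206937] jar [[550.59512159 122.35240029]] [550.29204072 124.16620811]
```

```bash
python3 -m pendant '[80,0,0,0.008,0,0,0.122,80,0,0,0.008,0,0,0.122,80,0,0,0.008,0,0,0.121,80,0,0,0,0,0,0]' | head -2
python3 -c "
from h import *
go(587.5,286.5,130,.995)"
```

```text
clock: 3.48
tool_pos: [534.6, 200.8, 239.8]
t 3.48 pos [534.6 200.8 239.8] yaw 0.989 z [-0.003 -0.001 -1.   ] w 0.825 gf 0.0
shift [100.9  -2.7 109.6] turn -0.006
```

```bash
python3 -m pendant '[80,0.0335,-0.001,0.01,0,0,-0.006,80,0.0335,-0.001,0.02,0,0,0,80,0.034,-0.001,0.025,0,0,0,80,0,0,0.025,0,0,0,80,0,0,0.03,0,0,0,80,0,0,0,0,0,0]' | head -2
python3 -c "
from h import *
go(587.5,286.5,67,.995)
for n in('wrist','side'):
    im=arm.get_image(n);print(n,proj(im,[[587.5,286.5,79]]));cv2.imwrite('pics/%s3.png'%n,im['pixels'][...,::-1])"
```

```text
clock: 3.98
tool_pos: [583.8, 286.5, 124.9]
t 3.98 pos [583.8 286.5 124.9] yaw 1.004 z [-0.011 -0.004 -1.   ] w 0.798 gf 0.0
shift [ 2.5  3.5 57.9] turn 0.009
wrist [[323.09030519 220.32887855]]
side [[203.53240302 259.17512185]]
```

View pics/wrist3.png

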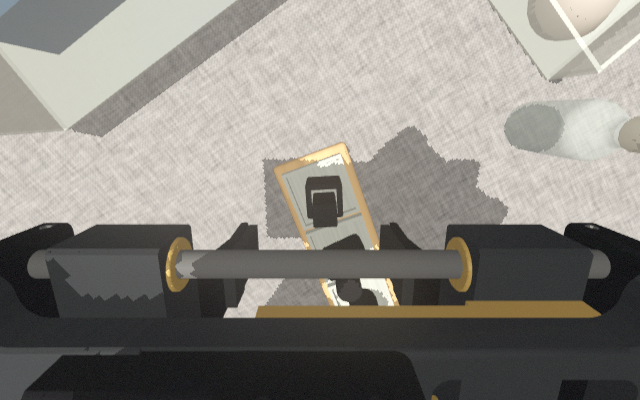

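```bash
python3 -m pendant '[80,0.0025,0.0035,0,0,0,0.006,80,0,0,0,0,0,0]' | head -2
python3 -c "
from h import *
im=arm.get_image('wrist');print(proj(im,[[587.5,286.5,79],[587.5,286.5,45]]))
go(587.5,286.5,67,.995)
c=cv2.resize(im['pixels'][165:245,270:380],None,fx=6,fy=6,interpolation=cv2.INTER_CUBIC);cv2.imwrite('pics/w4.png',np.clip(c[...,::-1]*1.8,0,255))"
```

```text
clock: 4.25
tool_pos: [594.6, 288.8, 135.5]
[[310.84347611 226.5824996 ]
 [311.71238912 211.67565526]]
t 4.3 pos [594.2 288.8 135.3] yaw 0.995 z [ 0.005  0.002 -1.   ] w 0.803 gf 0.0
shift [-5.9 -4.6 68.2] turn -0.0[ WARN:0@0.695] global loadsave.cpp:1063 imwrite_ Unsupported depth image for selected encoder is fallbacked to CV_8U.
```

View pics/w4.png

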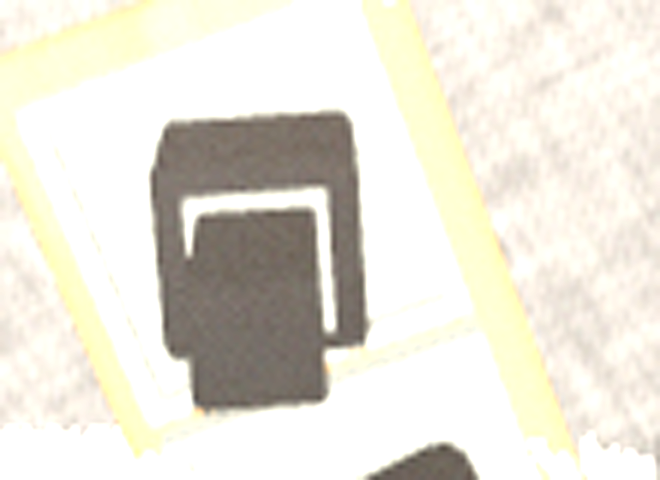

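Crop: the square cap's top centre is at about (313.5,221) in the full frame. That puts the bottle axis near (591.1, 288.7), turned about 3° more. Correcting and going down.

```bash
python3 -m pendant '[80,-0.002,-0.0025,0,0,0,-0.05,80,0,0,0.02,0,0,0,80,0,0,0.02,0,0,0,80,0,0,0.015,0,0,0,80,0,0,0.012,0,0,0,80,0,0,0,0,0,0,80,0,0,0,0,0,0,80,0,0,0,0,0,0]' | sed -n 1,4p
python3 -c "
from h import *
go(591.1,288.7,68,1.045)"
```

```text
clock: 4.97
tool_pos: [589.7, 288.7, 66.0]
tcp_rot: [0.0, 0.867, 0.499, 0.001]
contact_force: [0.5, 0.5, 1.2]
t 4.97 pos [589.7 288.7  66. ] yaw 1.045 z [ 0.002  0.001 -1.   ] w 0.8 gf 0.0
shift [ 0.7  1.2 -2. ] turn -0.0
```

```bash
python3 -m pendant '[80,0.001,0.001,-0.002,0,0,0,0,0,0,0,0,0,0,0,0,0,0,0,0,0,0,0,0,0,0,0,0,0,0,0,0,0,0,0,0,0,0,0,0,0,0,0,0,0,0,0,0,0,0,0,0,0,0,0,0]'
python3 -m pendant '[0,0,0,-0.01,0,0,0,0,0,0,-0.015,0,0,0,0,0,0,-0.025,0,0,0,0,0,0,-0.03,0,0,0,0,0,0,-0.03,0,0,0,0,0,0,-0.03,0,0,0,0,0,0,-0.02,0,0,0,0,0,0,-0.01,0,0,0,0,0,0,0,0,0,0]'
python3 -c "
from h import *
go(*well(-84),235,OY)"
```

```text
clock: 5.63
tool_pos: [590.2, 288.8, 66.8]
tcp_rot: [-0.0, 0.867, 0.499, -0.0]
contact_force: [0.2, 0.9, 0.3]
grip_width: 0.355
grip_force: 0.0
clock: 6.38
tool_pos: [592.0, 289.5, 241.8]
tcp_rot: [0.001, 0.867, 0.499, 0.004]
contact_force: [-0.3, -0.5, -0.3]
grip_width: 0.167
grip_force: 30.0
t 6.38 pos [592.  289.5 241.8] yaw 1.045 z [ 0.007  0.002 -1.   ] w 0.167 gf 30.0
shift [-538.3  243.9    5. ] turn -0.23
```

```bash
python3 -c "
from h import *
im=arm.get_image('side');u,v=proj(im,arm.get_obs()['tool_pos'])[0].astype(int);print(u,v)
print(proj(im,arm.get_obs()['tool_pos']-[0,0,np.array(50)]))
c=cv2.resize(im['pixels'][max(v-60,0):v+60,u-70:u+70],None,fx=5,fy=5);cv2.imwrite('pics/s5.png',c[...,::-1])"
```

```text
187 194
[[192.48488218 216.23457465]]
```

View pics/s5.png

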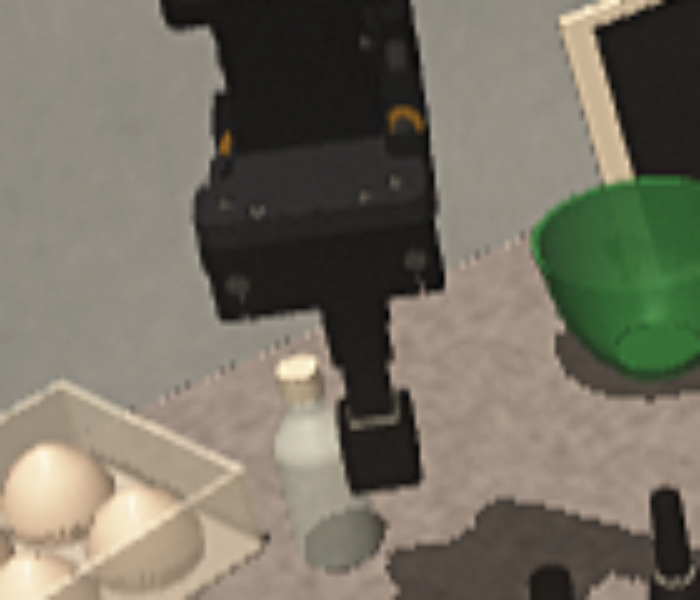

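Crop: the square bottle hangs upright in the jaws but is held low, near the tips. Next I work out its hang depth from the front bottom edge (~(195,231.5)) and the collar (~(192,217)).

```bash
python3 -c "
from h import *
im=arm.get_image('side');p=arm.get_obs()['tool_pos'];n=np.array([-np.sin(1.045),np.cos(1.045),0])
for d in(50,60,70,80):print(d,proj(im,p+14*n-[0,0,d]).round(1),'collar',proj(im,p+9*n-[0,0,d-30]).round(1))
go(*well(-84),235,OY)"
```

```text
50 [[193.3 221.3]] collar [[190.5 207.1]]
60 [[194.2 225.5]] collar [[191.4 211.4]]
70 [[195.1 229.6]] collar [[192.3 215.7]]
80 [[195.9 233.6]] collar [[193.2 219.9]]
t 6.48 pos [590.  288.8 236.6] yaw 1.045 z [-0. -0. -1.] w 0.168 gf 30.0
shift [-536.6  245.2    1.7] turn -0.23
```

```bash
python3 -m pendant '[0,0,0,-0.01,0,0,-0.077,0,0,0,-0.01,0,0,-0.077,0,-0.005,0.001,-0.005,0,0,-0.076,0,-0.015,0.003,0,0,0,0,0,-0.025,0.005,0,0,0,0,0,-0.03,0.006,0,0,0,0,0,-0.03,0.006,0,0,0,0,0,-0.03,0.006,0,0,0,0,0,-0.03,0.006,0,0,0,0,0,-0.03,0.006,0,0,0,0,0,-0.03,0.006,0,0,0,0,0,-0.03,0.006,0,0,0,0]' | grep -E "pos|width"
python3 -m pendant '[0,-0.03,0.006,0,0,0,0,0,-0.03,0.006,0,0,0,0,0,-0.03,0.006,0,0,0,0,0,-0.03,0.006,0,0,0,0,0,-0.03,0.006,0,0,0,0,0,-0.03,0.006,0,0,0,0,0,-0.03,0.006,0,0,0,0,0,-0.03,0.006,0,0,0,0,0,-0.03,0.006,0,0,0,0,0,-0.02,0.004,0,0,0,0,0,-0.01,0.002,0,0,0,0,0,0,0,0,0,0,0]' | grep -E "pos|width"
python3 -c "
from h import *
go(*well(-84),86,OY)"
```

```text
tool_pos: [562.4, 28.0, 259.4]
grip_width: 0.171
tool_pos: [532.4, -276.2, 259.7]
grip_width: 0.166
t 8.48 pos [ 532.4 -276.2  259.7] yaw 1.27 z [-0.003  0.001 -1.   ] w 0.166 gf 30.0
shift [-21.2   7.4 173.7] turn -0.005
```

```bash
python3 -m pendant '[0,-0.011,0.004,0.01,0,0,0,0,-0.01,0.003,0.02,0,0,-0.005,0,0,0,0.03,0,0,0,0,0,0,0.03,0,0,0,0,0,0,0.03,0,0,0,0,0,0,0.02,0,0,0,0,0,0,0.015,0,0,0,0,0,0,0.007,0,0,0,0,0,0,0,0,0,0,0,0,0,0,0,0,0,0,0,0,0,0,0,0]' | grep -E "pos|width"
python3 -c "
from h import *
go(*well(-84),86,OY)
im=arm.get_image('side');u,v=proj(im,[*well(-84),30])[0].astype(int);print(u,v)
c=cv2.resize(im['pixels'][v-60:v+50,u-110:u+30],None,fx=5,fy=5);cv2.imwrite('pics/s6.png',c[...,::-1])"
```

```text
tool_pos: [535.7, -296.7, 101.2]
grip_width: 0.171
t 9.4 pos [ 535.7 -296.7  101.2] yaw 1.28 z [ 0.002 -0.001 -1.   ] w 0.171 gf 30.0
shift [-2.5 -2.4 15.2] turn 0.005
394 183
```

View pics/s6.png

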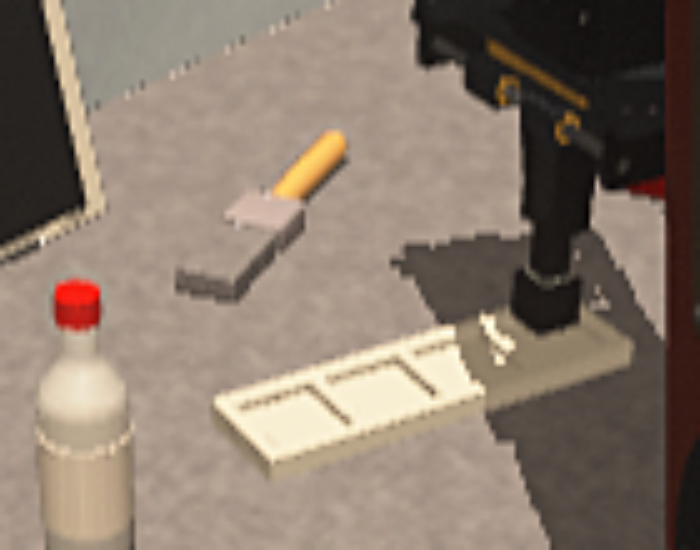

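The side view shows the square bottle upright just above the right-hand well. I go down in small steps, watching the force.

```bash
python3 -m pendant '[0,-0.0025,-0.0025,0.004,0,0,0,0,0,0,0.004,0,0,0,0,0,0,0.004,0,0,0,0,0,0,0,0,0,0,0,0,0,0,0,0,0,0,0,0,0,0,0,0]' | grep -E "pos|force"
for i in 1; do python3 -m pendant '[0,0,0,0.0015,0,0,0,0,0,0,0.0015,0,0,0,0,0,0,0,0,0,0,0,0,0,0,0,0,0]' | grep -E "pos|force"; done
python3 -m pendant '[0,0,0,0.0015,0,0,0,0,0,0,0.0015,0,0,0,0,0,0,0,0,0,0,0,0,0,0,0,0,0]' | grep -E "pos|force"
```

```text
tool_pos: [531.6, -298.2, 87.8]
contact_force: [0.0, -1.0, -0.0]
grip_force: 30.0
tool_pos: [532.7, -298.7, 87.5]
contact_force: [-2.9, 2.6, 13.3]
grip_force: 30.1
tool_pos: [534.2, -299.7, 87.3]
contact_force: [-4.1, 4.0, 23.8]
grip_force: 30.4
```

```bash
python3 -m pendant '[0,0,0,-0.004,0,0,0,0,0,0,0,0,0,0,0,0,0,0,0,0,0,0,0,0,0,0,0,0]' | grep -E "pos|force"
python3 -c "
from h import *
im=arm.get_image('side')
a=1.28+np.pi/4;n=np.array([np.cos(a),np.sin(a),0])
for d in(66,70,74,78,82):print(d,proj(im,np.array([535.7,-296.7,101.2])+19.8*n-[0,0,d]).round(1))
u,v=proj(im,[*well(-84),20])[0].astype(int);print(u,v,proj(im,[[*well(-84),7],[*well(-56),14]]))
c=cv2.resize(im['pixels'][v-35:v+25,u-40:u+30],None,fx=9,fy=9);cv2.imwrite('pics/s7.png',np.clip(c[...,::-1]*1.5,0,255).astype(np.uint8))"
```

```text
tool_pos: [532.4, -298.7, 87.4]
contact_force: [-0.9, 1.9, 9.7]
grip_force: 30.1
66 [[392.  185.2]]
70 [[391.9 186.5]]
74 [[391.8 187.7]]
78 [[391.7 188.9]]
82 [[391.6 190.1]]
393 186 [[393.61689099 190.35639475]
 [385.6011635  190.8563007 ]]
```

View pics/s7.png

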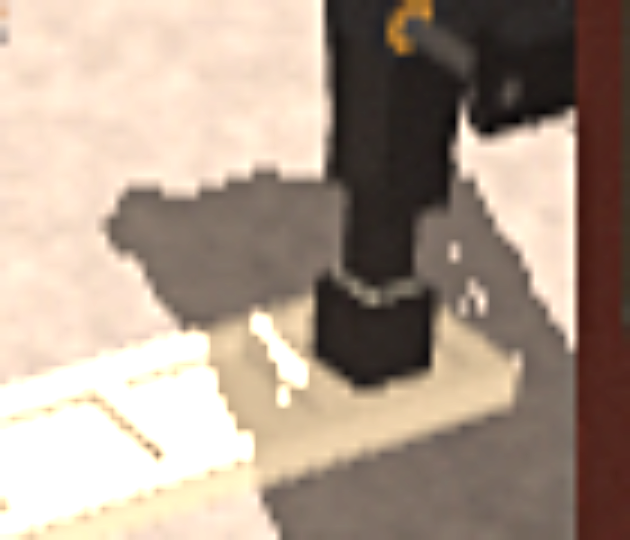

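Corner pixel 189.6 gives a hang depth of about 80 mm, so contact at TCP z 87.5 means the bottle is on the well floor. Releasing.

```bash
python3 -m pendant '[30,0,0,0,0,0,0,30,0,0,0,0,0,0,60,0,0,0,0,0,0,60,0,0,0,0,0,0,60,0,0,-0.01,0,0,0,60,0,0,-0.03,0,0,0,60,0,0,-0.04,0,0,0,60,0,0,-0.04,0,0,0,60,0,0,-0.03,0,0,0,60,0,0,-0.01,0,0,0]' | grep -E "pos|force|width"
python3 -c "
from h import *
im=arm.get_image('side')
u,v=proj(im,[*well(-84),20])[0].astype(int)
c=cv2.resize(im['pixels'][v-35:v+25,u-40:u+30],None,fx=8,fy=8);cv2.imwrite('pics/s8.png',np.clip(c[...,::-1]*1.5,0,255).astype(np.uint8))
go(573.5,233,260,BY)"
```

```text
tool_pos: [533.8, -299.7, 253.2]
contact_force: [2.1, -0.7, 1.2]
grip_width: 0.596
grip_force: 0.0
t 11.88 pos [ 533.8 -299.7  253. ] yaw 1.28 z [ 0.008 -0.006 -1.   ] w 0.595 gf 0.0
shift [ 521.7 -114.7   -9.9] turn -0.08
```

View pics/s8.png

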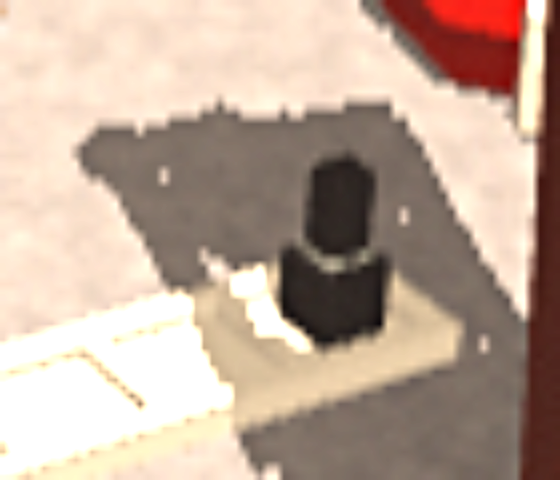

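The square bottle stands upright in the right-hand well. Next is the flat one.

```bash
python3 -m pendant '[60,0,0,0,0,0,-0.08,60,0.015,-0.002,0,0,0,0,60,0.03,-0.004,0,0,0,0,60,0.035,-0.005,0,0,0,0,60,0.035,-0.005,0,0,0,0,60,0.035,-0.005,0,0,0,0,60,0.035,-0.005,0,0,0,0,60,0.035,-0.005,0,0,0,0,60,0.035,-0.005,0,0,0,0,60,0.035,-0.005,0,0,0,0,60,0.035,-0.005,0,0,0,0,60,0.035,-0.005,0,0,0,0]' | grep pos
python3 -m pendant '[60,0.035,-0.005,0,0,0,0,60,0.035,-0.005,0,0,0,0,60,0.035,-0.005,0,0,0,0,60,0.035,-0.004,0.01,0,0,0,60,0.02,-0.002,0.02,0,0,0,60,0.009,-0.001,0.03,0,0,0,60,0,0,0.03,0,0,0,60,0,0,0.025,0,0,0,60,0,0,0.01,0,0,0,60,0,0,0,0,0,0,60,0,0,0,0,0,0,60,0,0,0,0,0,0]' | grep pos
cat >> h.py <<'E'
def dark(x,y,z,w=26,thr=95,cam='wrist'):
    im=arm.get_image(cam);u,v=proj(im,[x,y,z])[0];print('pred',u.round(1),v.round(1))
    g=im['pixels'].max(2).astype(int);a,b=int(v)-w,int(u)-w
    m=cv2.resize((g[a:a+2*w,b:b+2*w]),None,fx=1,fy=1,interpolation=cv2.INTER_NEAREST) if 0 else g[a:a+2*w,b:b+2*w]
    for i,r in enumerate(m):print(a+i,''.join('#' if q<45 else '+' if q<70 else '-' if q<110 else '.' for q in r))
    print('cols from',b);return im
E
python3 -c "
from h import *
go(573.5,233,73,BY)
dark(573.5,233,85)"
```

```text
tool_pos: [555.5, 67.1, 244.0]
tool_pos: [572.0, 234.7, 122.6]
t 13.88 pos [572.  234.7 122.6] yaw 1.359 z [ 0.002  0.001 -1.   ] w 0.6 gf 0.0
shift [-1.4  1.7 49.6] turn -0.0
pred 320.7 230.2
204 .....------------...--------------------..----------
205 .....------------..----------------------..---------
206 .....------------.-------------------+---..---------
207 ......-----------.-----------------------..---------
208 ......----------..---+----------------+---.---+-----
209 ......+---------..----+--------------+-+--.---------
210 ......-+--------..++-----+---+---+-+--++--.---------
211 ......+---------..+++----+-++--+--++-+-++-.-----+---
212 ......-----------.+--+-+-+---------+++--++----+---++
213 ......-+---------.---+++-------------++++++-++---++-
214 .......+--+-------++++---+--------------++++---+++-+
215 .......+++--+----+-++------------++---+++++++-++++--
216 .......++-+----+-+++---+--+-----+-----+-+++++++---..
217 .......-+---+----+++--------+----+-+----+++-........
218 ........----++++++++------------++---++--++-........
219 .........+--+++++++-+-++-++++++-+++-+++--++-....
[... 1370 characters left out ...]
..
244 ....................................................
245 ....................................................
246 ........................-+++-+++-...................
247 ......................-+++++++++++-.................
248 ....................-+++++++++++++++-...............
249 ...................+++++++++++++++++++-.............
250 ----------------------------------------------------
251 ----------------------------------------------------
252 ----------------------------------------------------
253 ---..-.....-......-....-...-...-.....--....-..--...-
254 ....................................................
255 ....................................................
cols from 294
```

```bash
python3 -c "
from h import *
im=dark(*well(-84),71,w=16,cam='top');print(proj(im,[[*well(-84),37],[*well(-84),7]]))
"
```

```text
pred 471.6 189.5
173 ................................
174 ................................
175 ................................
176 ................................
177 ................................
178 ................................
179 ................................
180 ................................
181 ................................
182 ................................
183 ................................
184 ................................
185 ................................
186 ..............--................
187 ......+++--.-++++--.............
188 ....++++-.+++++++++++-..........
189 ...+++++.-+++++++++++-..........
190 ...+++++.++#+++++++++-..........
191 ..-++++-.++++++++++++...........
192 ..+++++--++++++++++++-..........
193 ..+++++.-+++++++++++-...........
194 ..+++++.++++++++++++-...........
195 .-++++-.++++++++++++............
196 .+++++-.-++++++#++..............
197 .++++++....-++++++..............
198 .+++++++---...---+..............
199 -++++++++++----.+-..............
200 +++++++++++++++++...............
201 .-+++++++++++++++...............
202 .....-++++++++++................
203 ........--++++..................
204 ................................
cols from 455
[[466.57466106 192.81223596]
 [462.42857531 195.56020149]]
```

```bash
python3 -m pendant '[60,0.0015,0.004,0.005,0,0,0,60,0,0,0.015,0,0,0,60,0,0,0.015,0,0,0,60,0,0,0.01,0,0,0,60,0,0,0.004,0,0,0,60,0,0,0,0,0,0,60,0,0,0,0,0,0,0,0,0,0,0,0,0,0,0,0,0,0,0,0,0,0,0,0,0,0,0,0,0,0,0,0,0,0,0,0,0,0,0,0,0]' | grep -E "pos|width"
python3 -m pendant '[0,0,0,0,0,0,0,0,0,0,0,0,0,0,0,0,0,0,0,0,0,0,0,0,0,0,0,0,0,0,0,0,0,0,0,0,0,0,0,0,0,0]' | grep -E "pos|width|force"
```

```text
tool_pos: [575.5, 235.1, 72.3]
grip_width: 0.305
tool_pos: [575.3, 235.1, 71.9]
contact_force: [0.3, -0.2, 0.8]
grip_width: 0.197
grip_force: 30.0
```

```bash
python3 -m pendant '[0,0,0,-0.006,0,0,0,0,0,0,-0.012,0,0,0,0,0,0,-0.022,0,0,0,0,0,0,-0.03,0,0,0,0,0,0,-0.03,0,0,0,0,0,0,-0.03,0,0,0,0,0,0,-0.02,0,0,0.03,0,0,0,-0.01,0,0,0.03,0,0,0,-0.005,0,0,0.025,0,0,0,0,0,0,0,0,0,0,0,0,0,0]' | grep -E "pos|width"
python3 -c "
from h import *
go(552.3,-248,225,OY)"
```

```text
tool_pos: [575.5, 235.1, 238.0]
grip_width: 0.196
t 16.4 pos [575.5 235.1 238. ] yaw 1.276 z [ 0.001  0.    -1.   ] w 0.196 gf 30.0
shift [-468.9  118.4   12.8] turn 0.001
```

```bash
python3 -m pendant '[0,-0.01,0.0025,0,0,0,0,0,-0.02,0.005,0,0,0,0,0,-0.03,0.0075,0,0,0,0,0,-0.03,0.0075,0,0,0,0,0,-0.03,0.0075,0,0,0,0,0,-0.03,0.0075,0,0,0,0,0,-0.03,0.0075,0,0,0,0,0,-0.03,0.0075,0,0,0,0,0,-0.03,0.0075,0,0,0,0,0,-0.03,0.0075,0,0,0,0,0,-0.03,0.0075,0,0,0,0,0,-0.03,0.0075,0,0,0,0]' | grep -E "pos|width"
python3 -m pendant '[0,-0.03,0.0075,0,0,0,0,0,-0.03,0.0075,0,0,0,0,0,-0.03,0.0075,0,0,0,0,0,-0.03,0.0075,0.01,0,0,0,0,-0.013,0.0035,0.02,0,0,0,0,-0.006,0.0015,0.03,0,0,0,0,0,0,0.03,0,0,0,0,0,0,0.025,0,0,0,0,0,0,0.01,0,0,0,0,0,0,0,0,0,0,0,0,0,0,0,0,0,0,0,0,0,0,0,0]' | grep -E "pos|width"
python3 -c "
from h import *
go(552.3,-248,64,OY)
im=arm.get_image('wrist');cv2.imwrite('pics/w9.png',im['pixels'][...,::-1]);print([ (y,proj(im,[*well(y),14])[0].round(1)) for y in(117,84,56,28,0,-28)])"
```

```text
tool_pos: [556.7, -106.6, 235.9]
grip_width: 0.197
tool_pos: [551.9, -248.5, 113.8]
grip_width: 0.197
t 18.4 pos [ 551.9 -248.5  113.8] yaw 1.275 z [ 0.002 -0.001 -1.   ] w 0.197 gf 30.0
shift [ 0.7  0.1 49.8] turn 0.0
[(117, array([312.2,  -0.6])), (84, array([312.5,  50.4])), (56, array([312.6,  90.7])), (28, array([312.8, 128.6])), (0, array([313. , 164.2])), (-28, array([313.1, 197.8]))]
```

View pics/w9.png

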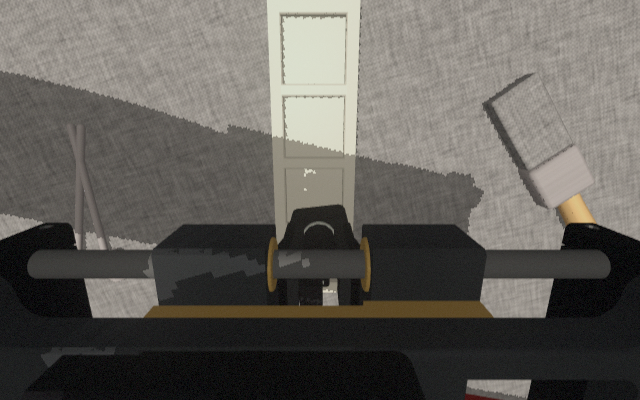

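The wrist view shows the well dividers at rows 89.5 and 163, where predicted. The organiser's centre line is at column ~315 and the held flat bottle at ~319. I nudge by 2 mm and lower.

```bash
python3 -m pendant '[0,0.0005,-0.002,0.01,0,0,0,0,0,0,0.015,0,0,0,0,0,0,0.01,0,0,0,0,0,0,0.006,0,0,0,0,0,0,0.003,0,0,0,0,0,0,0,0,0,0,0,0,0,0,0,0,0,0,0,0,0,0,0,0]' | grep -E "pos|_force"
python3 -m pendant '[0,0,0,0.0015,0,0,0,0,0,0,0.0015,0,0,0,0,0,0,0.001,0,0,0,0,0,0,0,0,0,0,0,0,0,0,0,0,0]' | grep -E "pos|_force"
python3 -m pendant '[0,0,0,0.001,0,0,0,0,0,0,0.001,0,0,0,0,0,0,0,0,0,0,0,0,0,0,0,0,0]' | grep -E "pos|_force"
```

```text
tool_pos: [549.6, -247.1, 68.6]
contact_force: [0.1, -0.1, -1.0]
grip_force: 30.0
tool_pos: [549.2, -246.8, 64.0]
contact_force: [1.6, 0.0, -0.4]
grip_force: 30.0
tool_pos: [549.5, -247.0, 63.8]
contact_force: [-4.2, 2.6, 11.2]
grip_force: 30.0
```

```bash
python3 -m pendant '[30,0,0,0,0,0,0,30,0,0,0,0,0,0,60,0,0,0,0,0,0,60,0,0,0,0,0,0,60,0,0,-0.01,0,0,0,60,0,0,-0.03,0,0,0,60,0,0,-0.04,0,0,0,60,0,0,-0.04,0,0,0,60,0,0,-0.04,0,0,-0.04,60,0,0,-0.02,0,0,-0.045]' | grep -E "pos|force|width"
python3 -c "
from h import *
go(565,180,240,BY)"
```

```text
tool_pos: [550.5, -247.6, 248.2]
contact_force: [0.8, -0.9, 0.1]
grip_width: 0.597
grip_force: 0.0
t 20.7 pos [ 550.5 -247.6  248.2] yaw 1.362 z [ 0.006 -0.003 -1.   ] w 0.597 gf 0.0
shift [421.3 -74.6   6.8] turn 0.002
```

```bash
python3 -m pendant '[60,0.02,-0.0035,0,0,0,0,60,0.03,-0.0055,0,0,0,0,60,0.035,-0.006,0,0,0,0,60,0.035,-0.006,0,0,0,0,60,0.035,-0.006,0,0,0,0,60,0.035,-0.006,0,0,0,0,60,0.035,-0.006,0,0,0,0,60,0.035,-0.006,0,0,0,0,60,0.035,-0.006,0,0,0,0,60,0.035,-0.006,0,0,0,0,60,0.035,-0.006,0,0,0,0,60,0.035,-0.006,0,0,0,0]' | grep -E "pos|width"
python3 -m pendant '[60,0.015,-0.003,0.01,0,0,0,60,0.006,-0.001,0.02,0,0,0,60,0,0,0.03,0,0,0,60,0,0,0.025,0,0,0,60,0,0,0.01,0,0,0,60,0,0,0,0,0,0,60,0,0,0,0,0,0,60,0,0,0,0,0,0,60,0,0,0,0,0,0]' | grep -E "pos|width"
python3 -c "
from h import *
go(565,180,84,BY)
dark(565,180,105,w=24)"
```

```text
tool_pos: [564.7, 160.5, 242.0]
grip_width: 0.603
tool_pos: [567.3, 180.2, 149.2]
grip_width: 0.6
t 22.45 pos [567.3 180.2 149.2] yaw 1.359 z [ 0.004  0.001 -1.   ] w 0.6 gf 0.0
shift [-0.8 -2.5 65.2] turn -0.0
pred 314.3 225.6
201 .........-++++-.-+++++++++++++++..-++++-........
202 .........-++++..++++++++++++++++-..+++++........
203 .........++++-.-+++++++++++++++++..+++++........
204 .........++++-.++++++++++++++++++-.-++++........
205 .........++++..+++++++++++++++++++.-++++........
206 .........-+++..+++++++++++++++++++.-+++-........
207 ..........+++.-+++++++++++++++++++.-+++.........
208 ..........-++.-+++++++++++++++++++.-++-.........
209 ..........-++--+++++++++++++++++++.-++..........
210 ...........++--+++++++++++++++++++.+++..........
211 ...........-++-+++++++++++++++++++-++-..........
212 ............++++++++++++++++++++++++-...........
213 .............++++++++++++++++++++++-............
214 ..............++++++++++++++++++++-.............
215 ..............-+++++++++++++++++++..............
216 ..............++++++++++++++++++++..............
217 ..............++++++
[... 985 characters left out ...]
6 ..............-++++++#++++##+##+++#####+-.......
237 ..............++++++#++++++++#+#+##+#####-......
238 .............+##+++##+++++++#++#++++#++++++.....
239 ............-#+##+++++++++-++++++#+++++##++-....
240 ...........-+###++#+++--.......----++##++#++....
241 ...........+++#++++-........----...--+##++++-...
242 ..........-+###++-...------+++++-.-...-++#++-...
243 ..........-++++-....-++###+##++++++-.-.-+###+...
244 ..........+#++-..--#+#+##+##++######++-..-###-..
245 ..........+#+-.--#####+++++###++++####+-..-##+..
246 ..........++..-++###+#++#++######+#####+-..-#+..
247 .........-+-.-+++##++######++##++####+##+-..++..
248 .........+-..+#+######+###+###+###+#######-.-+-.
cols from 290
```

```bash
python3 -m pendant '[60,0.0015,-0.003,0.005,0,0,0,60,0,0,0.015,0,0,0,60,0,0,0.02,0,0,0,60,0,0,0.015,0,0,0,60,0,0,0.008,0,0,0,60,0,0,0.002,0,0,0,60,0,0,0,0,0,0,30,0,0,0,0,0,0,0,0,0,0,0,0,0,0,0,0,0,0,0,0,0,0,0,0,0,0,0,0,0,0,0,0,0,0,0]' | grep -E "pos|width"
python3 -m pendant '[0,0,0,0,0,0,0,0,0,0,0,0,0,0,0,0,0,0,0,0,0,0,0,0,0,0,0,0,0,0,0,0,0,0,0,0,0,0,0,0,0,0]' | grep -E "pos|width|force"
```

```text
tool_pos: [565.8, 180.2, 146.8]
contact_force: [0.3, -0.8, -0.7]
grip_width: 0.234
grip_force: 0.0$: bad value
```

The first call was refused, apparently over a wrong count of numbers, and the fingers just closed in the air. Reopening and repeating.

```bash
python3 -m pendant '[60,0.0015,-0.002,0,0,0,0,60,0,0,0,0,0,0,60,0,0,0,0,0,0,60,0,0,0,0,0,0,60,0,0,0,0,0,0,60,0,0,0,0,0,0]' | grep -E "pos|width"
python3 -c "
from h import *
go(565,182,84,BY)"
```

```text
tool_pos: [564.3, 182.1, 146.9]
grip_width: 0.566
t 23.5 pos [564.3 182.1 146.9] yaw 1.36 z [ 0.  0. -1.] w 0.566 gf 0.0
shift [ 0.1  0.7 62.9] turn 0.0
```

```bash
python3 -m pendant '[60,0,0.0005,0.005,0,0,0,60,0,0,0.015,0,0,0,60,0,0,0.02,0,0,0,60,0,0,0.015,0,0,0,60,0,0,0.008,0,0,0,60,0,0,0,0,0,0,60,0,0,0,0,0,0,60,0,0,0,0,0,0]' | grep -E "pos|width|bad"
python3 -m pendant '[0,0,0,0,0,0,0,0,0,0,0,0,0,0,0,0,0,0,0,0,0,0,0,0,0,0,0,0,0,0,0,0,0,0,0,0,0,0,0,0,0,0,0,0,0,0,0,0,0,0,0,0,0,0,0,0,0,0,0,0,0,0,0,0,0,0,0,0,0,0]' | grep -E "pos|width|force"
```

```text
tool_pos: [565.5, 182.1, 84.9]
grip_width: 0.6
tool_pos: [564.7, 182.0, 83.9]
contact_force: [-1.1, 0.9, 0.8]
grip_width: 0.163
grip_force: 30.0
```

```bash
python3 -m pendant '[0,0,0,-0.006,0,0,0,0,0,0,-0.012,0,0,0,0,0,0,-0.022,0,0,0,0,0,0,-0.03,0,0,0,0,0,0,-0.03,0,0,0,0,0,0,-0.03,0,0,0,0,0,0,-0.02,0,0,0.03,0,0,0,-0.01,0,0,0.03,0,0,0,-0.005,0,0,0.025,0,0,0,0,0,0,0,0,0,0,0,0,0,0]' | grep -E "pos|width"
python3 -c "
from h import *
go(566.4,-193,249,OY)"
```

```text
tool_pos: [564.9, 182.0, 249.9]
grip_width: 0.16
t 25.92 pos [564.9 182.  249.9] yaw 1.276 z [ 0.002  0.    -1.   ] w 0.16 gf 30.0
shift [-358.3  110.5    0.8] turn 0.001
```

```bash
python3 -m pendant '[0,-0.01,0.003,0,0,0,0,0,-0.02,0.006,0,0,0,0,0,-0.03,0.00925,0,0,0,0,0,-0.03,0.00925,0,0,0,0,0,-0.03,0.00925,0,0,0,0,0,-0.03,0.00925,0,0,0,0,0,-0.03,0.00925,0,0,0,0,0,-0.03,0.00925,0,0,0,0,0,-0.03,0.00925,0,0,0,0,0,-0.03,0.00925,0,0,0,0,0,-0.03,0.00925,0,0,0,0,0,-0.03,0.00925,0,0,0,0]' | grep -E "pos|width"
python3 -m pendant '[0,-0.018,0.0055,0,0,0,0,0,-0.01,0.003,0.01,0,0,0,0,0,0,0.025,0,0,0,0,0,0,0.03,0,0,0,0,0,0,0.03,0,0,0,0,0,0,0.03,0,0,0,0,0,0,0.02,0,0,0,0,0,0,0.01,0,0,0,0,0,0,0,0,0,0,0,0,0,0,0,0,0,0,0,0,0,0,0,0]' | grep -E "pos|width"
python3 -c "
from h import *
go(566.4,-193,82,OY)"
```

```text
tool_pos: [564.4, -165.3, 247.9]
grip_width: 0.163
tool_pos: [566.5, -192.9, 95.4]
grip_width: 0.163
t 27.83 pos [ 566.5 -192.9   95.4] yaw 1.275 z [ 0.002 -0.001 -1.   ] w 0.163 gf 30.0
shift [-0.1 -0.2 13.4] turn 0.0
```

```bash
python3 -m pendant '[0,0,0,0.005,0,0,0,0,0,0,0.005,0,0,0,0,0,0,0.004,0,0,0,0,0,0,0.002,0,0,0,0,0,0,0,0,0,0,0,0,0,0,0,0,0,0,0,0,0,0,0,0]' | grep -E "pos|_force"
python3 -m pendant '[0,0,0,0.0015,0,0,0,0,0,0,0.0015,0,0,0,0,0,0,0.001,0,0,0,0,0,0,0,0,0,0,0,0,0,0,0,0,0]' | grep -E "pos|_force"
python3 -m pendant '[0,0,0,0.001,0,0,0,0,0,0,0.001,0,0,0,0,0,0,0,0,0,0,0,0,0,0,0,0,0]' | grep -E "pos|_force"
```

```text
tool_pos: [565.6, -192.6, 78.0]
contact_force: [0.6, 0.0, -0.2]
grip_force: 30.0
tool_pos: [566.3, -193.0, 75.9]
contact_force: [-2.8, 1.7, 10.2]
grip_force: 30.0
tool_pos: [566.9, -193.2, 75.7]
contact_force: [-5.9, 2.0, 20.5]
grip_force: 30.0
```

```bash
python3 -m pendant '[0,0,0,-0.0015,0,0,0,0,0,0,0,0,0,0,30,0,0,0,0,0,0,30,0,0,0,0,0,0,60,0,0,0,0,0,0,60,0,0,0,0,0,0,60,0,0,-0.01,0,0,0,60,0,0,-0.03,0,0,0,60,0,0,-0.04,0,0,0,60,0,0,-0.04,0,0,0,60,0,0,-0.03,0,0,-0.04,60,0,0,-0.02,0,0,-0.045]' | grep -E "pos|force|width"
python3 -c "
from h import *
go(552.5,125,240,BY)"
```

```text
tool_pos: [566.8, -193.2, 248.7]
contact_force: [0.4, -0.9, 0.3]
grip_width: 0.599
grip_force: 0.0
t 30.17 pos [ 566.8 -193.2  248.7] yaw 1.362 z [ 0.005 -0.003 -1.   ] w 0.599 gf 0.0
shift [308.3 -80.1   7.8] turn 0.002
```

```bash
python3 -m pendant '[80,0.02,-0.005,0,0,0,0,80,0.03,-0.008,0,0,0,0,80,0.035,-0.009,0,0,0,0,80,0.035,-0.009,0,0,0,0,80,0.035,-0.009,0,0,0,0,80,0.035,-0.009,0,0,0,0,80,0.035,-0.009,0,0,0,0,80,0.035,-0.009,0,0,0,0,80,0.035,-0.009,0,0,0,0,80,0.013,-0.003,0,0,0,0]' | grep -E "pos|width"
python3 -m pendant '[80,0,0,0.01,0,0,0,80,0,0,0.03,0,0,0,80,0,0,0.035,0,0,0,80,0,0,0.03,0,0,0,80,0,0,0.015,0,0,0,80,0,0,0,0,0,0,80,0,0,0,0,0,0,80,0,0,0,0,0,0,80,0,0,0,0,0,0]' | grep -E "pos|width"
python3 -c "
from h import *
go(552.5,125,55,BY)
dark(552.5,125,61,w=34)"
```

```text
tool_pos: [552.0, 129.4, 244.1]
grip_width: 0.804
tool_pos: [554.3, 124.7, 125.5]
grip_width: 0.795
t 31.75 pos [554.3 124.7 125.5] yaw 1.359 z [ 0.003  0.    -1.   ] w 0.795 gf 0.0
shift [-0.2 -2.1 70.5] turn -0.0
pred 315.1 214.8
180 ............................--++++++++++++++++-.....................
181 ..........................--+++++++++++++++++++++-..................
182 ........................--++++++++++++++++++++++++-.................
183 .......................-+++++++--..........-+++++++-................
184 .......................+++++-.................-+++++-...............
185 ......................++++-.......--------......--+++-..............
186 .....................-+++-....-+++++++++++++-..-..-+++-.............
187 ....................-+++...--+++++++++++++++++++---.-++-............
188 ...................-++-..--+++++++++++++++++++++++-..-++............
189 ...................++-.--++++++++++++++++++++++++++-..-+-...........
190 ..................-+-.-++++++++++++++++++++++++++++++..-+...........
191 ..................--.-++++++++++++++++++++++++++++++++..--...
[... 3409 characters left out ...]
-------------.----------.-...
239 ----------------------------------------------.---------------.---.-
240 ---..---------------------------------------------------------------
241 .-------------------------------------------------------------------
242 --------.----.-------------------------------------------------.----
243 -------------.---------------------------------.------.-.------.----
244 -------------..-------------.------------------..----....-------.---
245 -----------.--.-------.--.---------------------.-----.---------..---
246 --------------.----.-..--.---------------.----..---------.----------
247 ---------------.--.----------------..-------------------------------
cols from 281
```

```bash
python3 -m pendant '[80,0.0025,0,0.005,0,0,0,80,0,0,0.02,0,0,0,80,0,0,0.02,0,0,0,80,0,0,0.015,0,0,0,80,0,0,0.008,0,0,0,80,0,0,0,0,0,0,80,0,0,0,0,0,0,80,0,0,0,0,0,0,80,0,0,0,0,0,0]' | grep -E "pos|width|bad"
python3 -c "
from h import *
go(553.1+.2,127.5,55,BY)"
```

```text
tool_pos: [554.4, 127.7, 56.8]
grip_width: 0.796
t 32.55 pos [554.4 127.7  56.8] yaw 1.36 z [ 0.002  0.    -1.   ] w 0.796 gf 0.0
shift [-0.5 -1.1  1.8] turn 0.0
```

```bash
python3 -m pendant '[50,0,0,0.0015,0,0,0,0,0,0,0,0,0,0,0,0,0,0,0,0,0,0,0,0,0,0,0,0,0,0,0,0,0,0,0,0,0,0,0,0,0,0,0,0,0,0,0,0,0,0,0,0,0,0,0,0,0,0,0,0,0,0,0,0,0,0,0,0,0,0]' | grep -E "pos|width|force"
python3 -m pendant '[0,0,0,-0.006,0,0,0,0,0,0,-0.012,0,0,0,0,0,0,-0.022,0,0,0,0,0,0,-0.03,0,0,0,0,0,0,-0.03,0,0,0,0,0,0,-0.03,0,0,0,0,0,0,-0.02,0,0,0.03,0,0,0,-0.01,0,0,0.03,0,0,0,-0.005,0,0,0.025,0,0,0,0,0,0,0,0,0,0,0,0,0,0]' | grep -E "pos|width|grip"
python3 -c "
from h import *
go(*(well(84)+[1,-1.5]),225,OY)
im=dark(*well(-28),77,w=14,cam='top')
dark(*well(28),97,w=14,cam='top')
"
```

```text
tool_pos: [553.4, 127.6, 54.0]
contact_force: [0.8, 0.4, 0.4]
grip_width: 0.408
grip_force: 30.0
tool_pos: [553.4, 127.6, 219.8]
grip_width: 0.409
grip_force: 30.0
t 34.3 pos [553.4 127.6 219.8] yaw 1.276 z [ 0.001  0.    -1.   ] w 0.409 gf 30.0
shift [-246.8  105.7   -5.2] turn 0.001
pred 444.1 180.9
166 ............................
167 ............................
168 ............................
169 ............................
170 ............................
171 ............................
172 ............................
173 ............................
174 ............................
175 ............................
176 ............................
177 .......------...............
178 .......++++++++++-..........
179 ......++++++++++++-.........
180 .....-+++++++++++++-........
181 .....++-.+++++++++++........
182 ....-++.-++++++++++-........
183 ....-+--+++++++++++.........
184 ....++--++++++++++-.........
185 ....++-.+++++++++...........
186 ....+++-++++++++............
187 ....+++-.++++++.............
188 ...-++++..-++...............
189 ...-++++--....-.............
190 .
[... 395 characters left out ...]
..........................
164 ............................
165 ............................
166 ............................
167 ............................
168 ............................
169 ...............--+--........
170 ..............-+++++........
171 ...........---++++++........
172 .........--+++++++++........
173 ........--.+++++++++........
174 .......-+.-++++++++.........
175 ......-++.++++++++-.........
176 ......+++.++++++++-.........
177 .....++++.+++++++.-.........
178 ....-++++..+++++.--.........
179 ....+++++-..-+-..+..........
180 ....++++++--...--+..........
181 ....++++++++---++...........
182 ....++++++++++++............
183 ....+++++++++++-............
cols from 403
```

```bash
python3 -m pendant '[0,-0.01,0.0043,0,0,0,0,0,-0.02,0.0086,0,0,0,0,0,-0.03,0.0128,0,0,0,0,0,-0.03,0.0129,0,0,0,0,0,-0.03,0.0128,0,0,0,0,0,-0.03,0.0129,0,0,0,0,0,-0.03,0.0129,0,0,0,0,0,-0.03,0.0129,0,0,0,0,0,-0.023,0.0099,0,0,0,0,0,-0.0125,0.0054,0,0,0,0,0,0,0,0,0,0,0,0,0,0,0,0,0,0]' | grep -E "pos|width"
python3 -m pendant '[0,0,0,0.01,0,0,0,0,0,0,0.025,0,0,0,0,0,0,0.03,0,0,0,0,0,0,0.03,0,0,0,0,0,0,0.03,0,0,0,0,0,0,0.02,0,0,0,0,0,0,0.01,0,0,0,0,0,0,0,0,0,0,0,0,0,0,0,0,0,0,0,0,0,0,0,0]' | grep -E "pos|width"
python3 -c "
from h import *
go(*(well(84)+[.96,-.3]),46,OY)"
```

```text
tool_pos: [582.0, -138.3, 218.2]
grip_width: 0.404
tool_pos: [583.8, -137.9, 65.6]
grip_width: 0.405
t 36.23 pos [ 583.8 -137.9   65.6] yaw 1.276 z [ 0.003 -0.001 -1.   ] w 0.405 gf 30.0
shift [-0.5 -1.1 19.6] turn 0.001
```

```bash
python3 -m pendant '[0,0,0,0.004,0,0,0,0,0,0,0.004,0,0,0,0,0,0,0,0,0,0,0,0,0,0,0,0,0,0,0,0,0,0,0,0]' | grep -E "pos|_force"
python3 -m pendant '[0,0,0,0.002,0,0,0,0,0,0,0.002,0,0,0,0,0,0,0.002,0,0,0,0,0,0,0,0,0,0,0,0,0,0,0,0,0]' | grep -E "pos|_force"
python3 -m pendant '[0,0,0,0.0015,0,0,0,0,0,0,0.0015,0,0,0,0,0,0,0,0,0,0,0,0,0,0,0,0,0]' | grep -E "pos|_force"
```

```text
tool_pos: [582.6, -138.1, 56.1]
contact_force: [0.5, -0.4, -1.0]
grip_force: 30.0
tool_pos: [582.3, -137.9, 49.5]
contact_force: [0.4, 0.4, -0.3]
grip_force: 30.0
tool_pos: [582.4, -137.9, 46.7]
contact_force: [-0.0, -0.1, -1.5]
grip_force: 30.0
```

In the well, with no rim contact; down the last millimetre.

```bash
python3 -m pendant '[0,0,0,0.001,0,0,0,0,0,0,0.0005,0,0,0,0,0,0,0,0,0,0,0,0,0,0,0,0,0]' | grep -E "pos|_force"
python3 -m pendant '[50,0,0,0,0,0,0,50,0,0,0,0,0,0,70,0,0,0,0,0,0,70,0,0,0,0,0,0,70,0,0,0,0,0,0,70,0,0,0,0,0,0,70,0,0,-0.01,0,0,0,70,0,0,-0.03,0,0,0,70,0,0,-0.04,0,0,0,70,0,0,-0.04,0,0,0,70,0,0,-0.04,0,0,0,70,0,0,-0.03,0,0,0]' | grep -E "pos|force|width"
python3 -m pendant '[70,-0.02,-0.03,-0.01,0,0,0,70,-0.02,-0.03,0,0,0,0,70,-0.02,-0.03,0,0,0,0,70,-0.02,-0.03,0,0,0,0,70,-0.02,-0.02,0,0,0,0,70,0,0,0,0,0,0,70,0,0,0,0,0,0,70,0,0,0,0,0,0]' | grep pos
python3 -c "
from h import *
t=arm.get_image('top')['pixels'];s=arm.get_image('side')['pixels']
a=cv2.resize(t[130:230,290:490],(800,400));b=cv2.resize(s[150:250,280:440],None,fx=2,fy=2)
o=np.zeros((600,800,3),np.uint8);o[:400]=a;o[400:600,:320]=b;cv2.imwrite('pics/end.png',o[...,::-1])"
```

```text
tool_pos: [582.7, -138.1, 45.9]
contact_force: [-2.1, 0.2, 5.3]
grip_force: 30.0
tool_pos: [583.4, -138.3, 240.4]
contact_force: [0.9, -1.0, 0.6]
grip_width: 0.694
grip_force: 0.0
tool_pos: [420.0, -192.9, 246.3]
```

View pics/end.png

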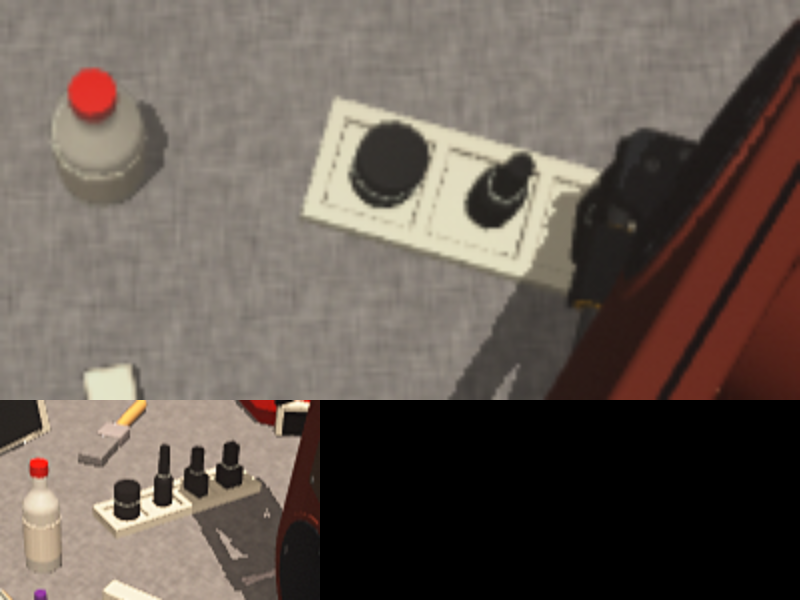

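All four stand upright in their wells (left to right: jar, slim, flat, square), and the remover has not moved (crop (92,95)). Handing in.

```bash
python3 -c "
from plant import arm
print(arm.job_done())"
```

```text
the job is handed in; nothing more can be done
None
```

All four bottles stand upright in the organiser in reverse order (left to right from the robot: jar, slim, flat, square), the remover was left where it stood, and the job is handed in; no verdict was returned.

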